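# Lengthen the telescoping shoehorn by one hole

### The job

The telescoping shoehorn clamped in the stand is too short: squeeze its spring button flush, slide the outer tube out (blade away from the handle) to the very next hole until the button snaps fully out again and stops the tube, then push the tube lightly back (some 5 N) against the button to feel that it is caught, and let go. Be gentle: while the button stands out, never force the tube against it with more than 15 N. Leave everything else on the ledge where it is.

Things in the scene. Friction and masses are not known exactly. Their poses are not given: they have to be found in the camera images.
- stand: Steel stand fixed to the ledge; its clamp block (36 x 40 mm, top 94 mm up, centred at y = -165 mm) grips the shoehorn's black handle and dark 16 x 20 mm inner tube, which cannot move. Origin: on the ledge, straight below the spring button's axis and the tube's axis. z up; y along the tube from handle to blade (the way that lengthens); x the way the button faces, square to the tube's side.
- tube: Aluminium rectangular outer tube: 22 mm across x, 26 mm high, wall 2 mm, axis level 75 mm above the ledge, reaching y = -85 to +75 mm. Slides only along y (1 to 3 N while the button is under its wall) and carries the 150 mm blade at +y. Axes as the stand's. Origin: on its axis, level with the hole the button starts in. +x side: four 11 x 11 mm holes at y = +26, 0, -26, -52 mm.
- snap_button: Steel spring button, 9 mm across, hemispherical end, on the fixed inner tube, pointing to +x out of a hole; it never moves along y. Free, it stands 4 mm proud and its straight flank locks the tube (1 mm of play each way along y). Flat fingertips squeezing the tube across x, one on the button, hold it flush and can carry the tube along. Origin: on the tube's axis at the button's y.
- button_tip (a point): Outermost point of the button's round end, on its axis, 75 mm above the ledge, 15 mm from the tube's axis when free (11 mm when flush); moves with the button.
- next_hole (a point): Centre of the hole to be used, on the tube's outer +x face, 26 mm to the -y side of the starting hole; moves with the tube.
- slide (a joint): How far the tube has been slid out, m: 0 = button centred in the starting hole, 0.026 = centred in the next hole, 0.052 = in the one after that (too far); plus means longer. As a hole comes up, the button rising into it draws the tube forward by itself (up to 9 N); it is then caught between 0.025 and 0.027, and stops at 0.027 when slid on gently. Go slowly here, about 10 mm/s.
- press (a joint): How far the spring button is pressed in, m: 0 = fully out, 0.004 = flush (5 N), 0.006 = just under the wall, 0.0075 = end stop. When flush, its round end is still 2 mm in the hole: drawing the tube along with some 7 to 14 N cams it under the wall (a squeeze of about 20 N holds for this); then it needs no pressing and snaps out by itself into the next hole that comes.
- paperweight: Loose clear glass paperweight, a dome 68 mm across, 40 mm high; origin under its centre. Bystander.
- padlock: Loose blue plastic padlock lying flat, body 40 x 34 x 22 mm, steel shackle to +x; origin under the body's centre. Bystander.
- coin_dish: Loose white ceramic dish with coins, 110 mm across, 28 mm high; origin under its centre. Bystander.
- torch: Loose black plastic torch lying along its x, 142 mm long, square head 38 mm; origin under its middle. Bystander.
- glasses_case: Loose grey glasses case 160 x 62 x 42 mm; origin under its centre. Bystander.
- door_key: Loose brass key lying flat, 62 mm long, 4 mm thick; origin under its middle. Bystander.

How it is judged:
On the way, in this order (a step that is already met when the one before it is completed fails the run):
1. the spring button is pressed flush while the tube is still at its starting hole (value of joint press above 0.0034 m and value of joint slide between -0.004 and 0.004 m), for 0.02 s.
2. the tube has been slid out to the next hole and the button has snapped fully out in it and stops the tube on the far side of its 1 mm play (value of joint slide between 0.0262 and 0.0278 m and value of joint press below 0.0008 m), for 0.1 s.
3. the tube is pushed back against the snapped-out button with 3 N or more, and the button holds it (value of joint slide between 0.0242 and 0.0278 m and value of joint press below 0.0008 m and value of joint slide below 0.0256 m and contact force between snap_button and tube above 3 N), for 0.05 s.
At the end, for the whole second after the job is handed in: The spring button stands fully out (pressed in by less than 0.8 mm) in the hole next to the starting one (tube slid out 26 mm, within 1.8 mm, which is the button's play in the hole), the tube is at rest and released, and nothing else has been disturbed (value of joint slide between 0.0242 and 0.0278 m and value of joint press below 0.0008 m and velocity of joint slide between -0.005 and 0.005 m/s); the robot touches nothing.
It fails at once if the tube is rammed or forced with more than 15 N against the button while that stands out (value of joint press below 0.0008 m and contact force between snap_button and tube above 15 N).
It fails at once if the tube is slid past the next hole (value of joint slide above 0.031 m).
It fails at once if another thing on the ledge is moved by more than 15 mm (distance of any of paperweight, padlock, coin_dish, torch, glasses_case, door_key from where it was at the start of the episode above 0.015 m).
It also fails if it takes over 45 s, if anything falls off the work surface, if the arm or the gripper's body presses on something with over 40 N, if the wrist force passes 120 N, or if a joint passes its speed limit or range.

### The arm

A 6-joint arm with a two-finger parallel gripper is mounted at the origin on the work surface. World frame = base frame: x ahead of the robot, y to its left, z up, the work surface at z = 0. Lengths are in m, angles in rad, forces in N, time in s.
With the tool pointing down it reaches from about 0.25 to 0.725 m from the base axis. Payload 4 kg.
Tool frame: the origin (TCP) lies on the centre line of the jaws, within the pads' length; the fingertips stand 14 mm ahead of it and the grasp point (between the pads) lies 5 mm behind it; z points along the fingers, x is the direction in which the jaws open and shut, and the axes are right-handed (so a half turn about z gives the same grasp; the last joint's range is limited). The gripper opens to 85 mm and grips with 20 to 120 N. Pads are 22 mm wide; open, the fingers measure 114 mm over their backs; the gripper's body (76 mm by 85 mm) begins 54 mm behind the grasp point. The pads swing forward as they close: fully open they stand 13 mm farther back than shut.
Start: joints at [1.256, 0.241, 0.005, 1.335, 0, 1.571], TCP at [0.155, 0.475, 0.245] pointing down, gripper open.
Joint ranges: [-2.72, 2.72], [-1.05, 1.87], [-1.09, 1.28], [-1.99, 2.15], [-1.42, 1.44], [-3.14, 3.14]. Speed limits (rad/s): [2.79, 2.79, 3.14, 3.14, 3.14, 3.14].

### API

Orientations are given as a unit quaternion [x, y, z, w].
In Python, from workcell import bot gives the robot as it stands.
- The arm moves only by the tool play_rows, never from a script. Its argument "motion" is a list of rows, each an object with "fingers": the closure, from -1 (fully open) to 1 (shut), so that 0 is half open; "translation": the shift along the tool's x, y, z in cm, a list of three; "roll": the turn about the tool's z in degrees. A call has 1 to 20 rows; each row is the pose to reach, as a shift and turn from the pose commanded when the call began, along the tool's axes at that moment; what a row does not reach only later rows make up. A row lasts 1/12 s, in which the tool goes at most 41.7 mm and 7.16 degrees, less where a joint would pass 70% of its speed; a pose out of reach is approached as far as the arm can. A call with a gripper value outside its range is refused whole. The fingers move at their own pace and stop on an object; the grip force is fixed at half the most. Time passes only in rows, so rows that repeat a pose let the fingers close. It gives the time, the measured TCP pose, the force and the opening at its end, in the units of the state.
- bot.get_obs(): the state, without advancing time (a new reading comes with each control period).
- bot.camera(name): name is "scene" or "top" or "wrist"; returns a dict with "pixels" (400x640x3 uint8, red, green, blue), "intrinsics" (3x3 intrinsics, pixels), "world_to_cam" (4x4, takes a point from world to camera coordinates). Camera axes: x right, y down, z forward; pixel columns grow to the right and rows downward; lengths in m; the calibration is good to about 2 mm. A picture is of the moment at which its call begins. There is no depth.
- bot.job_done(): hands the job in, once; it reports no verdict.
The state is a dict: "clock": time; "joint_pos": joint angles; "joint_vel": joint speeds; "tau": joint torques, N m; "eef_pos": TCP position; "tool_rot": TCP orientation; "ft_force": force on the tool from outside, world axes, zero at the start; "ft_torque": the same for the moment, N m; "grip_width": finger opening in m.
Only numpy, scipy, OpenCV 4.12 (cv2) and the standard library are available. Lean on these libraries where they do the work, as an engineer would, in place of code of your own. Each camera call takes 0.05 s, during which the arm holds its last target. There are 200 camera calls.

## Working session

There is one attempt and no reset: what is moved stays moved. The work goes in short steps, Python scripts to look and compute and a tool call to move; the robot and the scene stay as the last step left them, time stands still between calls to the robot, and variables do not carry over. Pictures are saved under pics/ and viewed, about 8 in all and at most 12, crops included, and the job is handed in when it is done.

Besides the shell and the picture viewer there is one more tool, called after "Emit:" as name(argument=value, ...), one argument or row to a line, values as JSON. play_rows: Moves the arm, as the interface text tells. Its arguments: {"type":"object","properties":{"motion":{"type":"array","items":{"type":"object","properties":{"fingers":{"type":"number"},"translation":{"type":"array","items":{"type":"number"}},"roll":{"type":"number"}}}}},"required":["motion"]}

```bash
mkdir -p pics
cat > h.py <<'E'
import numpy as np, cv2
from workcell import bot
def snap(n):
    c=bot.camera(n); return c["pixels"],np.array(c["intrinsics"]),np.array(c["world_to_cam"])
def ray(K,T,u,v):
    R,t=T[:3,:3],T[:3,3]; o=-R.T@t; d=R.T@np.linalg.solve(K,[u,v,1.]); return o,d
def onz(K,T,u,v,z):
    o,d=ray(K,T,u,v); return o+d*(z-o[2])/d[2]
def proj(K,T,p):
    q=K@(T[:3,:3]@np.asarray(p)+T[:3,3]); return q[:2]/q[2]
E
python3 - <<'E'
from h import *
for n in ("top","scene"):
    p,K,T=snap(n); cv2.imwrite(f"pics/{n}0.png",p[...,::-1]); print(n,K.round(1).tolist(),T.round(4).tolist())
print(bot.get_obs())
E
```

```text
top [[381.5, 0.0, 324.1], [0.0, 381.5, 200.2], [0.0, 0.0, 1.0]] [[0.0187, -0.9998, 0.0028, 0.0233], [-0.98, -0.0189, -0.1981, 0.5497], [0.1981, 0.001, -0.9802, 0.8782], [0.0, 0.0, 0.0, 1.0]]
scene [[494.1, 0.0, 315.9], [0.0, 494.1, 195.6], [0.0, 0.0, 1.0]] [[-0.1886, 0.982, -0.0041, 0.0842], [0.7245, 0.1363, -0.6757, -0.3335], [-0.663, -0.1304, -0.7372, 1.6478], [0.0, 0.0, 0.0, 1.0]]
{'clock': 0.1, 'joint_pos': array([1.25600482e+00, 2.41346335e-01, 3.89849552e-03, 1.33520700e+00,
       2.33404262e-05, 1.57079733e+00]), 'joint_vel': array([-4.13570219e-05, -1.55405194e-03,  1.67021139e-03, -9.60099512e-04,
       -7.48686162e-04, -6.13000505e-04]), 'tau': array([-5.52815470e-05, -3.73138511e+01,  2.53009665e+01,  1.08334981e-02,
       -3.81546374e-05,  1.15106623e-06]), 'eef_pos': array([0.15464067, 0.47493499, 0.2445127 ]), 'tool_rot': array([ 8.09202715e-01,  5.87528809e-01, -7.58814110e-04,  5.36523024e-04]), 'ft_force': array([-0.21386236, -0.54546695, -0.22698313]), 'ft_torque': array([-0.03292464,  0.01233428,  0.02236077]), 'grip_width': 0.08575406735063729}
```

View pics/top0.png

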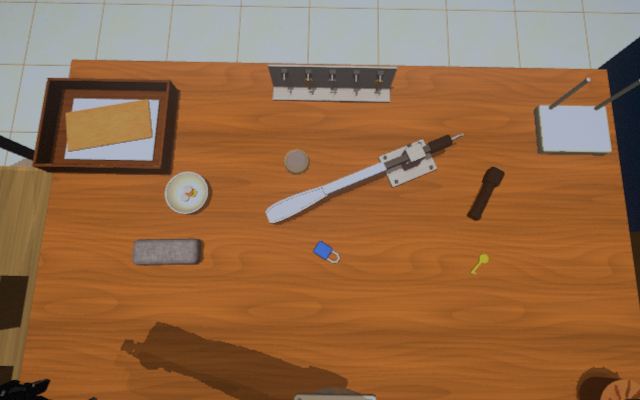

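View pics/scene0.png

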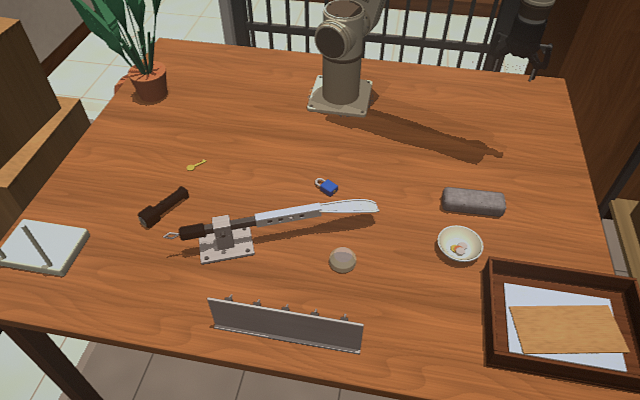

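The top view shows the shoehorn with its handle at (440,145), clamp at (413,153), tube from about (325,190) to (388,166), and blade tip at (270,215). In the scene view the holes face the camera, away from the robot, at about (265–310, 214). I'll zoom in on both.

Run:
```python
import cv2,numpy as np
a=cv2.imread("pics/top0.png")[130:230,255:455]; b=cv2.imread("pics/scene0.png")[190:260,195:395]
o=np.vstack([cv2.resize(a,None,fx=4,fy=4,interpolation=2)[:320],cv2.resize(b,None,fx=4,fy=4,interpolation=2)]) 
cv2.imwrite("pics/z1.png",o)
```

```text
(no output)
```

View pics/z1.png

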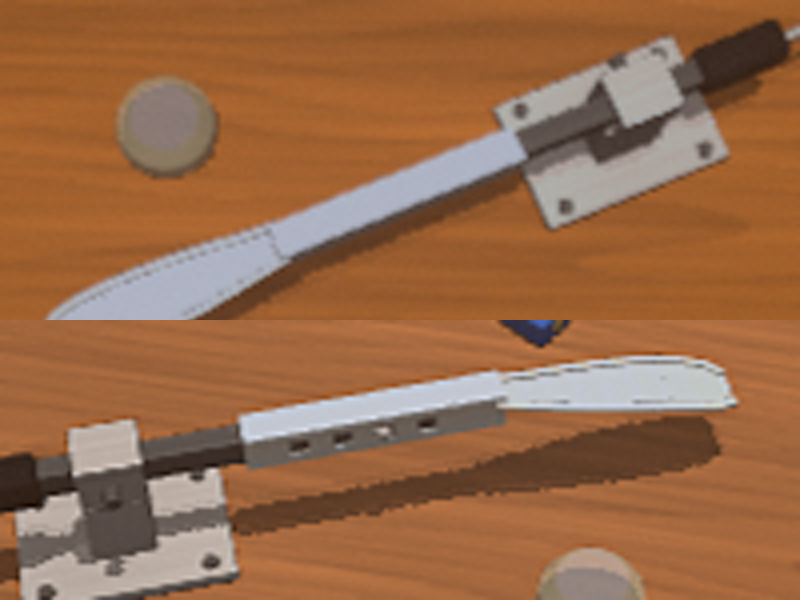

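Run:
```python
from h import *
_,Kt,Tt=snap("top"); _,Ks,Ts=snap("scene")
t=lambda u,v:onz(Kt,Tt,255+u/4-.4,130+v/4-.4,.088)[:2]
s=lambda u,v,z=.088:onz(Ks,Ts,195+u/4-.4,190+(v-320)/4-.4,z)[:2]
for nm,P in (("top",[t(520,128),t(527,157),t(275,228),t(288,258)]),("scene",[s(247,442),s(240,413),s(506,400),s(500,372)])):
    P=np.array(P); h=(P[0]+P[1])/2; b=(P[2]+P[3])/2; d=b-h; L=np.linalg.norm(d); y=d/L
    print(nm,P.round(4).tolist(),"L",L,"ang",np.degrees(np.arctan2(*d[::-1])),"orig",h+d*85/160)
    x=np.array([y[1],-y[0]]); print(" x",x,"widths",(P[0]-P[1])@x,(P[2]-P[3])@x)
# button/holes: side plane, z=.075, at x=+11 (scene)
H=[s(u,v,.075) for u,v in((300,445),(342,438),(385,432),(428,424))]
print(np.array(H).round(4).tolist())
c=t(645,92); print("clamp top",onz(Kt,Tt,255+648/4,130+90/4,.094))
```

```text
top [[0.6402, -0.1102], [0.6221, -0.1142], [0.5755, 0.0361], [0.5574, 0.0281]] L 0.15811063250631646 ang 114.16896977988989 orig [ 0.59677692 -0.03554726]
 x [0.91234199 0.40942899] widths 0.01808220746930781 0.01978343354554671
scene [[0.6423, -0.1056], [0.6212, -0.1158], [0.5815, 0.0392], [0.56, 0.0315]] L 0.15828797129321898 ang 112.67414252665517 orig [ 0.599356   -0.03315208]
 x [0.92271215 0.38548966] widths 0.02336464039589845 0.02287301799114746
[[0.6285, -0.0778], [0.6185, -0.0543], [0.6091, -0.0299], [0.5981, -0.0058]]
clamp top [ 0.66263211 -0.18742696  0.094     ]
```

Emit:
play_rows(
  motion=[
    {"fingers":-1,"translation":[-3.5,5.8,0],"roll":5},
    {"fingers":-1,"translation":[-7,11.6,0],"roll":10},
    {"fingers":-1,"translation":[-10.5,17.4,0],"roll":15},
    {"fingers":-1,"translation":[-12.2,20.3,0],"roll":20},
    {"fingers":-1,"translation":[-13.9,23.2,0],"roll":25},
    {"fingers":-1,"translation":[-15.7,26.1,0],"roll":30},
    {"fingers":-1,"translation":[-17.4,29,0],"roll":35},
    {"fingers":-1,"translation":[-19.1,31.9,0],"roll":40},
    {"fingers":-1,"translation":[-20.9,34.8,0],"roll":45},
    {"fingers":-1,"translation":[-22.6,37.7,0],"roll":48.8},
    {"fingers":-1,"translation":[-24.4,40.6,0],"roll":48.8},
    {"fingers":-1,"translation":[-26.1,43.5,0],"roll":48.8},
    {"fingers":-1,"translation":[-27.8,46.4,1],"roll":48.8},
    {"fingers":-1,"translation":[-29.6,49.3,2],"roll":48.8},
    {"fingers":-1,"translation":[-31.3,52.2,3],"roll":48.8},
    {"fingers":-1,"translation":[-33.1,55.1,4],"roll":48.8},
    {"fingers":-1,"translation":[-34.8,58,4.5],"roll":48.8},
    {"fingers":-1,"translation":[-34.8,58,4.5],"roll":48.8},
    {"fingers":-1,"translation":[-34.8,58,4.5],"roll":48.8},
    {"fingers":-1,"translation":[-34.8,58,4.5],"roll":48.8},
  ],
)

```text
clock: 1.87
eef_pos: [0.598, -0.035, 0.1998]
tool_rot: [0.98, 0.201, -0.001, -0.0]
ft_force: [-0.4, 0.1, 0.3]
grip_width: 0.0854
```

Run:
```python
from h import *
p,K,T=snap("wrist"); cv2.imwrite("pics/w1.png",p[...,::-1])
o=bot.get_obs(); print(o["eef_pos"],o["tool_rot"],o["clock"],o["ft_force"]); print(K.round(1).tolist(),T.round(4).tolist())
```

```text
[ 0.59800165 -0.03441669  0.20033669] [ 9.79582805e-01  2.01040752e-01 -2.90351552e-04 -2.46212882e-04] 1.9167 [-0.21690736 -0.30135683 -0.59358317]
[[356.4, 0.0, 317.8], [0.0, 356.4, 202.7], [0.0, 0.0, 1.0]] [[0.9194, 0.3932, -0.0009, -0.5365], [0.3728, -0.8711, 0.3198, -0.2799], [0.125, -0.2943, -0.9475, 0.2528], [0.0, 0.0, 0.0, 1.0]]
```

View pics/w1.png

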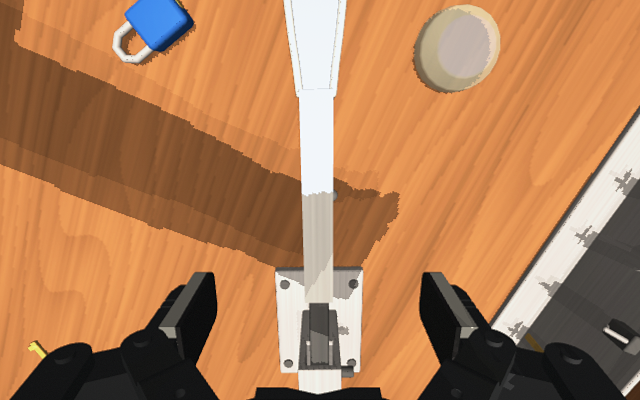

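The wrist view shows the tube running vertically, from its blade end at row 95 to its handle end at row 302. The button pokes out on the right at about (335,195). I'll find the edges precisely.

Run:
```python
from h import *
p,K,T=snap("wrist"); f=p.astype(int); g=f[...,2]-f[...,0]  # blue-red: wood very negative
L=[];R=[]
for v in range(105,262,6):
    m=np.where(g[v,280:360]>-25)[0]+280
    if len(m) and v not in range(186,206): L.append(onz(K,T,m[0]-.5,v,.088)[:2]); R.append(onz(K,T,m[-1]+.5,v,.088)[:2])
L,R=np.array(L),np.array(R)
def fit(P):
    l=cv2.fitLine(P.astype(np.float32),cv2.DIST_HUBER,0,.001,.001).ravel(); d=l[:2]*np.sign(l[1]); return d,l[2:]
dl,pl=fit(L);dr,pr=fit(R)
print("angs",np.degrees(np.arctan2(dl[1],dl[0])),np.degrees(np.arctan2(dr[1],dr[0])))
d=(dl+dr)/2;d/=np.linalg.norm(d);x=np.array([d[1],-d[0]])
print("width",(pr-pl)@x)
mid=((pl@x)+(pr@x))/2
for v in range(184,208,2): print(v,np.where(g[v,280:360]>-25)[0][[0,-1]]+280,end=' ')
for v in (195,): 
    b=onz(K,T,335,v,.075)[:2]; print("btn",b,"origin",x*mid+d*(b@d))
ends=[onz(K,T,318,v,.088)[:2] for v in(95,302)]
print("from ends",[(x*mid+d*(e@d)-k*d).round(4) for e,k in zip(ends,(.075,-.085))])
print("x",x,"toolyaw 23.2; TCP offset in x",(bot.get_obs()["eef_pos"][:2]@x)-mid)
cv2.imwrite("pics/w1z.png",cv2.resize(p[160:320,260:380,::-1],None,fx=4,fy=3.7,interpolation=0))
```

```text
angs 114.322525 113.47132
width 0.021706613
184 [301 332] 186 [301 332] 188 [301 332] 190 [301 333] 192 [301 335] 194 [301 336] 196 [303 336] 198 [303 335] 200 [303 333] 202 [303 331] 204 [303 331] 206 [303 331] btn [ 0.60904633 -0.02619607] origin [ 0.59666469 -0.03168207]
from ends [array([ 0.5978, -0.0343]), array([ 0.5963, -0.0309])]
x [0.91427565 0.40509263] toolyaw 23.2; TCP offset in x 0.00025441192655062395
```

View pics/w1z.png

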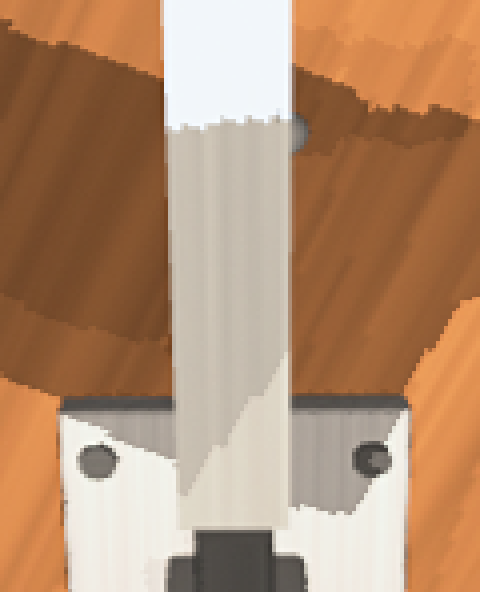

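Emit:
play_rows(
  motion=[
    {"fingers":-1,"translation":[0,-0.15,2],"roll":-0.3},
    {"fingers":-1,"translation":[0,-0.15,4],"roll":-0.3},
    {"fingers":-1,"translation":[0,-0.15,6],"roll":-0.3},
    {"fingers":-0.5,"translation":[0,-0.15,8],"roll":-0.3},
    {"fingers":-0.3,"translation":[0,-0.15,9.5],"roll":-0.3},
    {"fingers":0,"translation":[0,-0.15,11],"roll":-0.3},
    {"fingers":0,"translation":[0,-0.15,12],"roll":-0.3},
    {"fingers":0,"translation":[0,-0.15,13],"roll":-0.3},
    {"fingers":0,"translation":[0,-0.15,13],"roll":-0.3},
    {"fingers":0,"translation":[0,-0.15,13],"roll":-0.3},
  ],
)

```text
clock: 2.8
eef_pos: [0.5978, -0.0332, 0.0705]
tool_rot: [0.979, 0.204, -0.0, -0.0]
ft_force: [1.1, -0.5, 0.1]
grip_width: 0.0428
```

Run:
```python
from h import *
p,K,T=snap("wrist"); q,_,_=snap("scene")
o=np.vstack([p[100:400,160:480],cv2.resize(q[170:270,220:327],(320,300))]) 
o=np.hstack([p[80:400,100:500],cv2.resize(q[170:270,220:340],(384,320),interpolation=2)])
cv2.imwrite("pics/w2.png",o[...,::-1]); b=bot.get_obs(); print(b["eef_pos"],b["grip_width"],b["ft_force"])
```

```text
[ 0.59874036 -0.03352232  0.07144865] 0.04270725158446098 [ 0.66381389  1.11762312 -1.09224989]
```

View pics/w2.png

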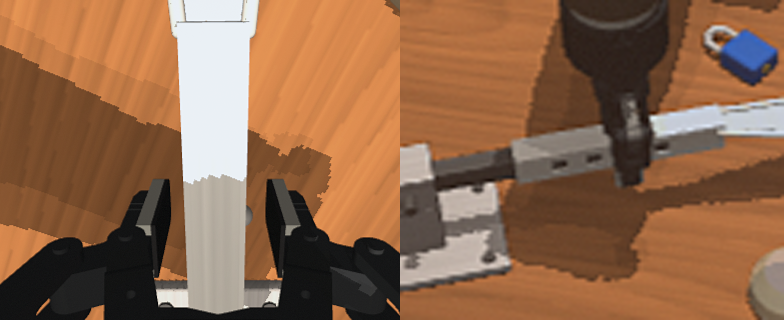

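The pads straddle the tube at the button's hole, third from the handle, and sit about 1 mm too far to the button side. I'll shift 1 mm and close.

Emit:
play_rows(
  motion=[
    {"fingers":0.1,"translation":[-0.1,0,0],"roll":0},
    {"fingers":0.2,"translation":[-0.1,0,0],"roll":0},
    {"fingers":0.3,"translation":[-0.1,0,0],"roll":0},
    {"fingers":0.4,"translation":[-0.1,0,0],"roll":0},
    {"fingers":0.5,"translation":[-0.1,0,0],"roll":0},
    {"fingers":0.6,"translation":[-0.1,0,0],"roll":0},
    {"fingers":0.8,"translation":[-0.1,0,0],"roll":0},
    {"fingers":1,"translation":[-0.1,0,0],"roll":0},
    {"fingers":1,"translation":[-0.1,0,0],"roll":0},
    {"fingers":1,"translation":[-0.1,0,0],"roll":0},
  ],
)

```text
clock: 3.73
eef_pos: [0.5972, -0.0344, 0.0714]
tool_rot: [0.979, 0.204, 0.0, 0.0]
ft_force: [-2.1, -0.3, 4.7]
grip_width: 0.0211
```

Emit:
play_rows(
  motion=[
    {"fingers":1,"translation":[-0.1,-0.08,0],"roll":0},
    {"fingers":1,"translation":[-0.1,-0.16,0],"roll":0},
    {"fingers":1,"translation":[-0.1,-0.24,0],"roll":0},
    {"fingers":1,"translation":[-0.1,-0.32,0],"roll":0},
    {"fingers":1,"translation":[-0.1,-0.4,0],"roll":0},
    {"fingers":1,"translation":[-0.1,-0.48,0],"roll":0},
    {"fingers":1,"translation":[-0.1,-0.56,0],"roll":0},
    {"fingers":1,"translation":[-0.1,-0.64,0],"roll":0},
    {"fingers":1,"translation":[-0.1,-0.72,0],"roll":0},
    {"fingers":1,"translation":[-0.1,-0.8,0],"roll":0},
    {"fingers":1,"translation":[-0.1,-0.8,0],"roll":0},
  ],
)

```text
clock: 4.65
eef_pos: [0.595, -0.0293, 0.0714]
tool_rot: [0.979, 0.203, 0.002, 0.002]
ft_force: [4.2, -3.7, 6.0]
grip_width: 0.0211
```

Run:
```python
from h import *
p,K,T=snap("wrist"); q,_,_=snap("scene")
o=np.hstack([p[80:400,100:500],cv2.resize(q[170:270,220:340],(384,320),interpolation=2)])
cv2.imwrite("pics/w3.png",o[...,::-1]); b=bot.get_obs(); print(b["eef_pos"],b["grip_width"],b["ft_force"])
```

```text
[ 0.59443281 -0.0281115   0.07137713] 0.020894162438201302 [ 2.66925149 -1.80387637  6.66251356]
```

View pics/w3.png

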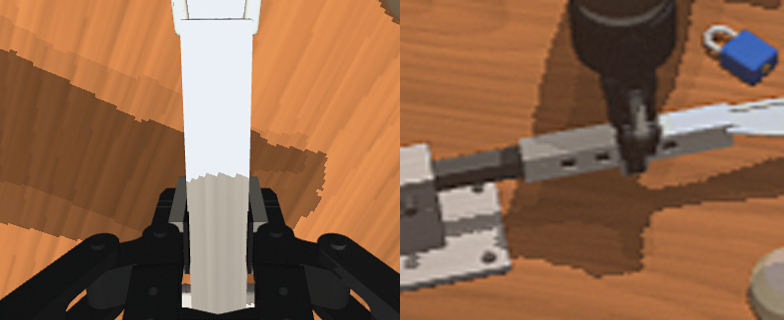

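The tube moved with the pads (about 7–8 mm) and the pull has dropped to about 3 N, so the button is under the wall. Continuing.

Emit:
play_rows(
  motion=[
    {"fingers":1,"translation":[0,-0.08,0],"roll":0},
    {"fingers":1,"translation":[0,-0.16,0],"roll":0},
    {"fingers":1,"translation":[0,-0.24,0],"roll":0},
    {"fingers":1,"translation":[0,-0.32,0],"roll":0},
    {"fingers":1,"translation":[0,-0.4,0],"roll":0},
    {"fingers":1,"translation":[0,-0.48,0],"roll":0},
    {"fingers":1,"translation":[0,-0.56,0],"roll":0},
    {"fingers":1,"translation":[0,-0.64,0],"roll":0},
    {"fingers":1,"translation":[0,-0.72,0],"roll":0},
    {"fingers":1,"translation":[0,-0.8,0],"roll":0},
    {"fingers":1,"translation":[0,-0.88,0],"roll":0},
    {"fingers":1,"translation":[0,-0.96,0],"roll":0},
    {"fingers":1,"translation":[0,-1.04,0],"roll":0},
    {"fingers":1,"translation":[0,-1.1,0],"roll":0},
    {"fingers":1,"translation":[0,-1.1,0],"roll":0},
  ],
)

```text
clock: 6.0
eef_pos: [0.5897, -0.0175, 0.0714]
tool_rot: [0.979, 0.203, 0.001, 0.001]
ft_force: [2.9, -2.4, 6.4]
grip_width: 0.0214
```

```bash
cat >> h.py <<'E'
def stat():
    P=[];F=[]
    for _ in range(4):
        bot.camera("wrist"); b=bot.get_obs(); P.append(b["eef_pos"]); F.append(b["ft_force"])
    d=np.array([-.3985,.917,0]); P=np.mean(P,0);F=np.mean(F,0)
    print("t",b["clock"],"y",1e3*(P-[.597,-.033,0])@d,"Fy",F@d,"Fx",F@[.917,.3985,0],"w",b["grip_width"])
E
python3 -c "
from h import *
stat()"
```

```text
t 6.2 y 17.20931166058675 Fy -3.40432860578787 Fx 1.2580905153930126 w 0.021164213910270874
```

Emit:
play_rows(
  motion=[
    {"fingers":1,"translation":[0,-0.06,0],"roll":0},
    {"fingers":1,"translation":[0,-0.12,0],"roll":0},
    {"fingers":1,"translation":[0,-0.18,0],"roll":0},
    {"fingers":1,"translation":[0,-0.24,0],"roll":0},
    {"fingers":1,"translation":[0,-0.3,0],"roll":0},
    {"fingers":1,"translation":[0,-0.3,0],"roll":0},
  ],
)

```text
clock: 6.7
eef_pos: [0.5879, -0.0132, 0.0714]
tool_rot: [0.979, 0.204, 0.001, -0.001]
ft_force: [0.8, 2.8, 7.4]
grip_width: 0.0212
```

```bash
python3 -c "
from h import *
stat()"
```

```text
t 6.9 y 22.15480274505094 Fy 2.391024865561553 Fx 1.1922379637936729 w 0.021202176136148887
```

The force has reversed, so the button is rising and drawing the tube forward. Small steps from here.

Emit:
play_rows(
  motion=[
    {"fingers":1,"translation":[0,-0.03,0],"roll":0},
    {"fingers":1,"translation":[0,-0.06,0],"roll":0},
    {"fingers":1,"translation":[0,-0.09,0],"roll":0},
    {"fingers":1,"translation":[0,-0.12,0],"roll":0},
    {"fingers":1,"translation":[0,-0.15,0],"roll":0},
    {"fingers":1,"translation":[0,-0.15,0],"roll":0},
  ],
)

```text
clock: 7.4
eef_pos: [0.5873, -0.012, 0.0714]
tool_rot: [0.979, 0.204, 0.001, -0.0]
ft_force: [0.8, 0.6, 7.5]
grip_width: 0.0212
```

```bash
python3 -c "
from h import *
stat()"
```

```text
t 7.6 y 23.067659591030996 Fy 0.49483773251538193 Fx 1.1212461260132733 w 0.020720052308824975
```

Emit:
play_rows(
  motion=[
    {"fingers":1,"translation":[0,-0.03,0],"roll":0},
    {"fingers":1,"translation":[0,-0.06,0],"roll":0},
    {"fingers":1,"translation":[0,-0.09,0],"roll":0},
    {"fingers":1,"translation":[0,-0.12,0],"roll":0},
    {"fingers":1,"translation":[0,-0.12,0],"roll":0},
  ],
)

```text
clock: 8.02
eef_pos: [0.587, -0.0114, 0.0714]
tool_rot: [0.979, 0.204, 0.001, -0.0]
ft_force: [1.3, 1.1, 7.5]
grip_width: 0.0209
```

```bash
python3 -c "
from h import *
stat()"
```

```text
t 8.2167 y 23.825732023931646 Fy -0.5564800739593949 Fx 1.345867201690832 w 0.021319429205227468
```

Emit:
play_rows(
  motion=[
    {"fingers":1,"translation":[0,-0.03,0],"roll":0},
    {"fingers":1,"translation":[0,-0.06,0],"roll":0},
    {"fingers":1,"translation":[0,-0.09,0],"roll":0},
    {"fingers":1,"translation":[0,-0.12,0],"roll":0},
    {"fingers":1,"translation":[0,-0.12,0],"roll":0},
  ],
)

```text
clock: 8.63
eef_pos: [0.5865, -0.0103, 0.0714]
tool_rot: [0.979, 0.204, 0.001, -0.0]
ft_force: [1.2, -0.0, 6.6]
grip_width: 0.0209
```

```bash
python3 -c "
from h import *
stat()
q,K,T=snap('scene'); cv2.imwrite('pics/s4.png',cv2.resize(q[185:245,230:330],(800,480),interpolation=2)[...,::-1])"
```

```text
t 8.8333 y 25.001662197756552 Fy -0.9732027812519419 Fx 1.1494132429715798 w 0.020952884500728484
```

View pics/s4.png

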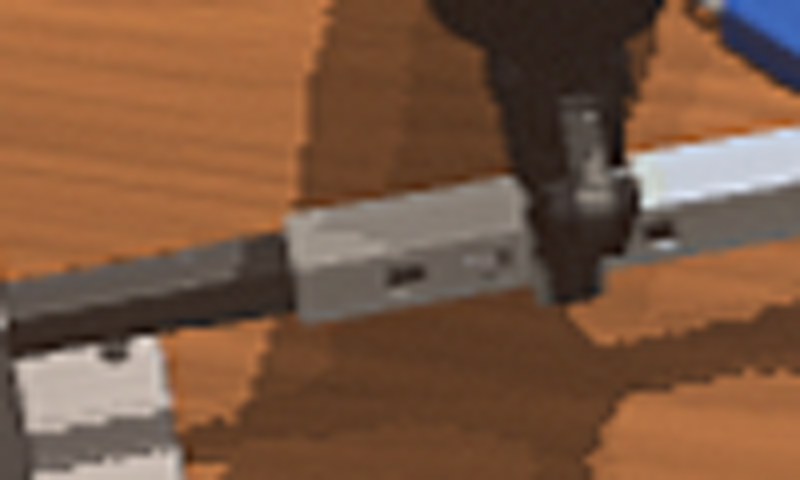

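The button's pale end fills the next hole at about (490,262); the other visible holes are dark. I'll creep to the far stop.

Emit:
play_rows(
  motion=[
    {"fingers":1,"translation":[0,-0.03,0],"roll":0},
    {"fingers":1,"translation":[0,-0.06,0],"roll":0},
    {"fingers":1,"translation":[0,-0.09,0],"roll":0},
    {"fingers":1,"translation":[0,-0.12,0],"roll":0},
    {"fingers":1,"translation":[0,-0.12,0],"roll":0},
  ],
)

```text
clock: 9.3
eef_pos: [0.5864, -0.01, 0.0714]
tool_rot: [0.979, 0.203, 0.001, 0.001]
ft_force: [2.3, -2.3, 6.3]
grip_width: 0.0209
```

```bash
python3 -c "
from h import *
stat()"
```

```text
t 9.5 y 25.328179918607027 Fy -3.6711854440355483 Fx 1.1260143826373994 w 0.02145150528232105
```

Emit:
play_rows(
  motion=[
    {"fingers":1,"translation":[0,-0.03,0],"roll":0},
    {"fingers":1,"translation":[0,-0.06,0],"roll":0},
    {"fingers":1,"translation":[0,-0.06,0],"roll":0},
    {"fingers":1,"translation":[0,-0.06,0],"roll":0},
  ],
)

```text
clock: 9.83
eef_pos: [0.5864, -0.0099, 0.0714]
tool_rot: [0.979, 0.203, 0.001, 0.001]
ft_force: [3.8, -4.2, 5.5]
grip_width: 0.0213
```

```bash
python3 -c "
from h import *
stat()"
```

```text
t 10.0333 y 25.395632952827675 Fy -4.605158389758732 Fx 1.3195937107529314 w 0.02116081414199191
```

The tube is stopped: no more travel, and the force rises. Now push back.

Emit:
play_rows(
  motion=[
    {"fingers":1,"translation":[0,0.04,0],"roll":0},
    {"fingers":1,"translation":[0,0.08,0],"roll":0},
    {"fingers":1,"translation":[0,0.12,0],"roll":0},
    {"fingers":1,"translation":[0,0.16,0],"roll":0},
    {"fingers":1,"translation":[0,0.2,0],"roll":0},
    {"fingers":1,"translation":[0,0.24,0],"roll":0},
    {"fingers":1,"translation":[0,0.28,0],"roll":0},
    {"fingers":1,"translation":[0,0.32,0],"roll":0},
    {"fingers":1,"translation":[0,0.36,0],"roll":0},
    {"fingers":1,"translation":[0,0.4,0],"roll":0},
    {"fingers":1,"translation":[0,0.4,0],"roll":0},
  ],
)

```text
clock: 10.95
eef_pos: [0.5872, -0.0117, 0.0714]
tool_rot: [0.979, 0.204, 0.001, -0.001]
ft_force: [0.8, 2.0, 6.5]
grip_width: 0.0213
```

```bash
python3 -c "
from h import *
stat()"
```

```text
t 11.15 y 23.487504030241745 Fy 1.317272489380398 Fx 1.1506498509656948 w 0.021217906631292707
```

Emit:
play_rows(
  motion=[
    {"fingers":1,"translation":[0,0.03,0],"roll":0},
    {"fingers":1,"translation":[0,0.06,0],"roll":0},
    {"fingers":1,"translation":[0,0.09,0],"roll":0},
    {"fingers":1,"translation":[0,0.12,0],"roll":0},
    {"fingers":1,"translation":[0,0.15,0],"roll":0},
    {"fingers":1,"translation":[0,0.15,0],"roll":0},
  ],
)

```text
clock: 11.65
eef_pos: [0.5874, -0.0122, 0.0713]
tool_rot: [0.979, 0.204, 0.001, -0.002]
ft_force: [-1.2, 3.9, 9.5]
grip_width: 0.0212
```

```bash
python3 -c "
from h import *
stat()"
```

```text
t 11.85 y 22.902564015879605 Fy 3.582515453741473 Fx 1.3243603845907905 w 0.020884352827950575
```

Emit:
play_rows(
  motion=[
    {"fingers":1,"translation":[0,0.04,0],"roll":0},
    {"fingers":1,"translation":[0,0.08,0],"roll":0},
    {"fingers":1,"translation":[0,0.12,0],"roll":0},
    {"fingers":1,"translation":[0,0.12,0],"roll":0},
    {"fingers":1,"translation":[0,0.12,0],"roll":0},
  ],
)

```text
clock: 12.27
eef_pos: [0.5874, -0.0124, 0.0714]
tool_rot: [0.979, 0.204, 0.0, -0.002]
ft_force: [-0.9, 6.2, 9.3]
grip_width: 0.0211
```

```bash
python3 -c "
from h import *
stat()"
```

```text
t 12.4667 y 22.734497687930798 Fy 6.333987507855593 Fx 1.1987635105580288 w 0.02132531187481163
```

Pushed back, the tube holds at about 6 N. I'll add a touch more for margin, then unload, open to 0 and rise.

Emit:
play_rows(
  motion=[
    {"fingers":1,"translation":[0,0.04,0],"roll":0},
    {"fingers":1,"translation":[0,0.04,0],"roll":0},
    {"fingers":1,"translation":[0,0.04,0],"roll":0},
    {"fingers":1,"translation":[0,0,0],"roll":0},
    {"fingers":1,"translation":[0,-0.06,0],"roll":0},
    {"fingers":1,"translation":[0,-0.12,0],"roll":0},
    {"fingers":1,"translation":[0,-0.18,0],"roll":0},
    {"fingers":1,"translation":[0,-0.22,0],"roll":0},
    {"fingers":1,"translation":[0,-0.22,0],"roll":0},
    {"fingers":0.4,"translation":[0,-0.22,0],"roll":0},
    {"fingers":0.2,"translation":[0,-0.22,0],"roll":0},
    {"fingers":0,"translation":[0,-0.22,0],"roll":0},
    {"fingers":-0.2,"translation":[0,-0.22,0],"roll":0},
    {"fingers":-0.2,"translation":[0,-0.22,0],"roll":0},
    {"fingers":-0.2,"translation":[0,-0.22,0],"roll":0},
  ],
)

```text
clock: 13.72
eef_pos: [0.5865, -0.0132, 0.0699]
tool_rot: [0.979, 0.203, -0.0, -0.0]
ft_force: [-0.6, -0.1, -0.2]
grip_width: 0.0514
```

Emit:
play_rows(
  motion=[
    {"fingers":-0.2,"translation":[0,0,-1],"roll":0},
    {"fingers":-0.2,"translation":[0,0,-2],"roll":0},
    {"fingers":-0.2,"translation":[0,0,-4],"roll":0},
    {"fingers":-0.2,"translation":[0,0,-6],"roll":0},
    {"fingers":-0.2,"translation":[0,0,-8],"roll":0},
    {"fingers":-0.2,"translation":[0,0,-10],"roll":0},
    {"fingers":-0.2,"translation":[0,0,-12],"roll":0},
    {"fingers":-0.2,"translation":[0,0,-14],"roll":0},
    {"fingers":-0.2,"translation":[0,0,-14],"roll":0},
    {"fingers":-0.2,"translation":[0,0,-14],"roll":0},
  ],
)

```text
clock: 14.55
eef_pos: [0.5881, -0.0132, 0.2129]
tool_rot: [0.979, 0.203, 0.002, 0.001]
ft_force: [-0.3, 0.0, -0.8]
grip_width: 0.0513
```

```bash
python3 -c "
from h import *
stat()
q,K,T=snap('scene'); w,_,_=snap('wrist')
cv2.imwrite('pics/f.png',np.hstack([cv2.resize(q[190:240,240:320],(480,300),interpolation=2),cv2.resize(w[150:350,220:420],(300,300))])[...,::-1])"
```

```text
t 14.75 y 22.36653353726691 Fy -0.19204177703631137 Fx -0.08587541487597597 w 0.05145558767835447
```

View pics/f.png

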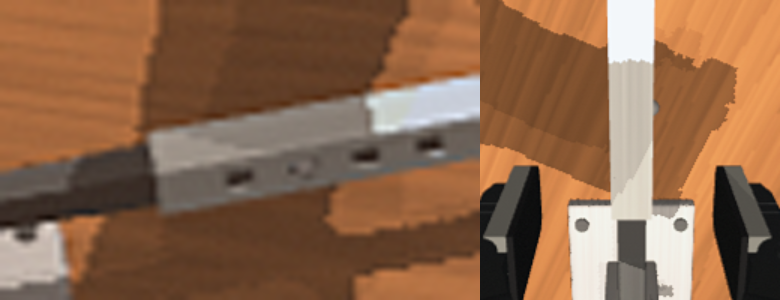

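The button now stands out in the second hole from the handle, the next one along. It's at (302,168) in the scene crop, and it pokes out at (655,107) in the wrist crop. The gripper is clear, so I'm handing in.

```bash
python3 -c "
from workcell import bot
print(bot.job_done())"
```

```text
the job is handed in; nothing more can be done
None
```

The shoehorn is one hole longer: the button has snapped out in the next hole and holds the tube there. I handed the job in at about 15 s; no verdict is reported, so this rests on my own checks.

- **Press and slide:** I squeezed the button flush at the starting hole and drew the tube out at 7–10 mm/s, then in smaller, slower steps near the hole. The force reversed as the button rose into the hole.
- **Far stop:** The tube stopped there with a pull of about 4.6 N. More commanded travel raised the force but barely moved the tube.
- **Push back:** The tube was pushed back and held at 6.3 N, plus a small further push that I did not measure. The highest tube-direction force I measured in these checks was 6.3 N, against the 15 N limit.
- **Release:** After unloading and opening, the gripper rose clear and the force read about zero. The last pictures show the button out in the second hole from the handle, with the other holes empty.

**Not confirmed:**
- I had no direct reading of the slide or press joints. The gripper moved about 2.7 mm between the two stops, against the 2 mm of play described; I put the difference down to give in the grip and sensor noise.
- I did not re-measure the bystanders at the end. The gripper stayed clear of them, and nothing suggested a touch.

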